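# Lock a beacon lens into its bayonet base and strike it with the spring hammer

### The job

Impact-test the amber light module: set it on the black light base of the test rig with its lugs in the two slots, push it down against the spring, turn it clockwise (seen from above) until it clicks home, and let go. Then draw the spring hammer back by its black cocking grip until the sear holds it by itself, let go, and press the red trip paddle so that the hammer strikes the lens. Leave the module locked in the base and do not disturb anything else on the bench.

Things in the scene. Friction and masses are not known exactly. Their poses are not given: they have to be found in the camera images.
- amber: Amber signal-light module, loose, upright on the bench, 60 mm diameter, 107 mm tall, 0.15 kg +-25 %. Origin: centre of its underside, z up its axis. From below: grey spigot 40 mm diameter, 18 mm tall, its lower edge chamfered 3 mm, with two lugs (9 mm wide, 1 to 7 mm up) standing out along its +x and -x to 52 mm across; then, all 60 mm across, black collar to 30 mm, amber lens to 95 mm, black cap.
- amber_cap (a point): Centre of the module's flat cap, 107 mm above its underside. A white stripe across the cap lies along the module's x axis, right above its two lugs; a half turn looks and fits the same. Lens and cap are round and can be grasped in any direction; hold the upper 35 mm, so that the fingers stay above the hammer once it is in the base.
- rig: Impact-test rig, fixed on the bench; place and yaw vary. Aluminium plate 120 x 275 x 12 mm with a black round light base (76 mm diameter, top 58 mm above the bench) and a spring hammer beside it. Origin: on the bench under the light base's centre, z up. The hammer's axis runs along the rig's +y, 97 mm above the bench, its nose towards the light base; barrel 34 mm diameter, from 66 mm to 196 mm.
- socket_mouth (a point): Centre of the light base's bore in its flat grey top, 58 mm above the bench; axes as the rig's. Bore 43 mm, with two opposite slots for the lugs (about 2 mm play on either side of a lug). Locked and let go, the module's underside is 13 mm below this point: a 5 mm gap shows under its collar, and it has about 6 degrees of play.
- entry_mark (a point): White mark on the light base's rim at one entry slot, 34 mm from the base's axis, at +165 degrees from the rig's x axis (counter-clockwise seen from above); the other slot with its mark is opposite. The lugs go in here.
- lock_mark (a point): Green mark on the light base's rim, 34 mm from its axis along the rig's +y (another opposite): where the lugs sit when locked, 75 degrees clockwise of the slots, seen from above. A stop ends the turn there and the lugs spring up 3 mm into pockets, which keep them from turning back. Let go before the pockets, the module is not locked.
- contact_plate (a joint): Travel in m of the sprung brass plate in the light base, 0 = up. It meets the module when its underside is 8 mm below the base's top, with 5 N, and stiffens by 0.8 N per mm; there the lugs are in the slots and cannot turn. They can turn once the underside is 16 mm down (11.5 N); the collar bottoms on the base at 18 mm (13 N). Turning takes about 0.2 to 0.4 N m. Reads 0.005 when locked.
- cocking_grip (a point): Centre of the hammer's black grip, on its axis 97 mm above the bench, 217 mm along the rig's +y from the light base's axis when forward: a neck 18 mm in diameter, 42 mm long, with a flange 34 mm in diameter, 12 mm long, at its rear end from 21 mm behind this point. It moves with the striker. Take it from above, fingers closing across the hammer's axis, and pull along the rig's +y.
- striker (a joint): Draw of the hammer's striker in m, along the rig's +y, away from the lens: 0 = at rest forward (white nose 3 mm short of the locked lens); ends at 0.050. Spring 250 N/m (10 N at 0.040). When the draw passes 0.040 the sear drops in front of the brass collar and holds it at 0.040 once the grip is let go; let go short of that, it flies forward.
- trip_paddle (a point): Centre of the top of the red trip paddle, 26 mm wide, 28 mm long along the rig's y, 133 mm above the bench, 91 mm along the rig's +y from the light base's axis. It is the front end of the sear lever, pivoted 37 mm behind it; pressed straight down 6 to 9 mm (about 6 to 8 N) it fires the cocked hammer; it stops at 11 mm.
- sear (a joint): Angle of the sear lever in rad: 0 = engaged (a light spring keeps it there), grows to 0.3 as the paddle is pressed; from about 0.16 a cocked striker is released.
- red: A red module, else the same as the amber one, loose; to be left standing. Origin: centre of its underside.
- green: A green module, else the same, loose; to be left standing. Origin: centre of its underside.
- screwdriver: Yellow-handled screwdriver, 200 mm, lying loose near the robot; leave alone. Origin: underside.
- spanner: Steel spanner, 190 mm, lying loose at the back; leave alone. Origin: underside.
- gel_bottle: White bottle, 60 mm diameter, 160 mm tall, standing loose at the back left; leave alone. Origin: underside.
- multimeter: Yellow multimeter, 160 x 78 x 36 mm, loose at the near right; leave alone. Origin: underside.
- tape_measure: Yellow tape measure, 70 x 40 x 65 mm, loose at the far right; leave alone. Origin: underside.
Mind the look-alikes: they are no part of the job. Leave any blue, pink or purple look-alike of the amber alone.

How it is judged:
On the way, in this order (a step that is already met when the one before it is completed fails the run):
1. the amber module is locked home in the light base, sprung up into its pockets, and let go (z of amber in the frame of socket_mouth between -0.0155 and -0.0105 m and horizontal distance between amber and socket_mouth below 0.004 m and angle between the x axis of amber and the y axis of rig, either way round below 0.15 rad and angle between amber's own z axis and vertical below 0.06 rad and contact force between the fingers and amber below 0.2 N), for 0.2 s.
2. the striker is drawn back and held by the sear alone, the fingers off the rig (value of joint striker above 0.036 m and contact force between the fingers and rig below 0.2 N), for 0.3 s.
3. the sear is tripped and the striker has flown forward to the lens (value of joint striker below 0.006 m), for 0.2 s.
At the end, for the whole second after the job is handed in: Amber module locked: underside 10.5 to 15.5 mm below the base's top, axis within 4 mm, upright within 0.06 rad, lugs within 0.15 rad of the locked direction, still and let go; striker forward (draw under 6 mm), sear back (under 0.04 rad), fingers off the rig (all of step 1 and value of joint striker below 0.006 m and value of joint sear below 0.04 rad and linear speed of amber below 0.02 m/s and contact force between the fingers and rig below 0.2 N); the robot touches nothing.
It fails at once if another module or any other thing on the bench is moved by more than 30 mm (distance of any of red, green, screwdriver, spanner, gel_bottle, multimeter, tape_measure from where it was at the start of the episode above 0.03 m).
It fails at once if another module is knocked over (angle between any of red, green's own z axis and vertical above 0.5 rad).
It also fails if it takes over 58 s, if anything falls off the work surface, if the arm or the gripper's body presses on something with over 40 N, if the wrist force passes 120 N, or if a joint passes its speed limit or range.

### The arm

A 7-joint arm with a two-finger parallel gripper is mounted at the origin on the work surface. World frame = base frame: x ahead of the robot, y to its left, z up, the work surface at z = 0. Lengths are in m, angles in rad, forces in N, time in s.
With the tool pointing down it reaches from about 0.425 to 0.925 m from the base axis. Payload 6.8 kg.
Tool frame: the origin (TCP) lies midway between the tips of the shut fingers; the grasp point (between the pads) lies robot.pinch_z behind it (robot.pinch_z is the distance from the TCP to the grasp point, in m); z points along the fingers, x is the direction in which the jaws open and shut, and the axes are right-handed (so a half turn about z gives the same grasp; the last joint's range is limited). The gripper opens to 88 mm and grips with 3 to 60 N. Pads are 20 mm wide; open, the fingers measure 115 mm over their backs; the gripper's body (75 mm by 178 mm) begins 61 mm behind the grasp point.
Start: joints at [-1.277, 0.477, 0.022, 1.555, -0.011, 1.109, -0.083], TCP at [0.264, 0.621, 0.223] pointing down, gripper open.
Joint ranges: [-2.96, 2.96], [-0.34, 2.1], [-1.41, 1.46], [0.24, 2.44], [-1.37, 4.51], [0.17, 1.92], [-2.96, 2.96]. Speed limits (rad/s): [2.39, 2.39, 3.14, 3.14, 3.14, 3.14, 3.14].

### API

Orientations are given as a rotation vector (axis times angle).
In Python, from plant import robot, eyes, finish_job, finder gives the robot as it stands.
- The arm moves only by the shell command python3 -m jog 'ROWS' [FORCE]. ROWS is JSON, a list of rows, each an object of numbers: "x", "y", "z": the shift along the world's x, y, z in cm; "ax", "ay", "az": the turn, a rotation vector about the world's x, y, z in degrees; "grip": the gripper command: -1 is shut, 1 is fully open, values between are in proportion. A call has 1 to 12 rows; each row shifts and turns the pose as measured when the row begins; what a row does not reach is not made up. A row lasts 1/10 s, in which the tool goes at most 50 mm and 8.59 degrees, less where a joint would pass 70% of its speed; a pose out of reach is approached as far as the arm can. A call with a gripper value outside its range is refused whole. The fingers move at their own pace and stop on an object; FORCE is the grip in N (left out, the last holds). Time passes only in rows, so rows that do not move let the fingers close. It gives the time, the measured TCP pose, the force and the opening at its end, in the units of the state.
- robot.get_state(): the state, without advancing time (a new reading comes with each control period).
- eyes.grab_frame(name): name is "side" or "top" or "wrist"; returns a dict with "img" (480x640x3 uint8, red, green, blue), "range_z" (480x640 float32, m along the optical axis (not along the pixel's ray), 0 where there is no reading), "camera_matrix" (3x3 intrinsics, pixels), "R" (3x3) and "t" (3): a world point X has camera coordinates R X + t. Camera axes: x right, y down, z forward; pixel columns grow to the right and rows downward; lengths in m; the calibration is good to about 2 mm. A picture is of the moment at which its call begins.
- finish_job(): hands the job in, once; it reports no verdict.
Trained networks look in a picture, given as the dict that the camera call returned (one of the last four; its "shot" number tells which), for a name from the list of things; names that differ only in an ending like _2 or _b are one class to them, and where a whole thing is asked for, a point or a joint stands for the part that bears it (a point fixed in the world has none). Each returns a list of dicts, best first, with "p" (0 to 1); they miss things now and then, are a little off and sometimes report something else, mostly with a low value. They report only what shows in the picture. A call takes as long as a camera call. They do not tell look-alikes from the thing itself.
- finder.regions_of(label, picture): "region" (480x640 bool, what is visible of it) and "centre" ([column, row] in pixels, amid what is visible of it).
The state is a dict: "time_s": time; "joint_positions": joint angles; "dq": joint speeds; "joint_efforts": joint torques, N m; "ee_pos": TCP position; "orientation": TCP orientation; "force": force on the tool from outside, world axes, zero at the start; "moment": the same for the moment, N m; "opening": finger opening in m.
Only numpy, scipy, OpenCV 4.12 (cv2) and the standard library are available. Lean on these libraries where they do the work, as an engineer would, in place of code of your own. Each camera call takes 0.05 s, during which the arm holds its last target. There are 200 camera calls.

## Working session

There is one attempt and no reset: what is moved stays moved. The work goes in short steps, Python scripts to look and compute and a shell command to move; the robot and the scene stay as the last step left them, time stands still between calls to the robot, and variables do not carry over. Pictures are saved under pics/ and viewed, on a budget of 10 in all, crops included, one or two more only if the job needs it, and the job is handed in when it is done.

```bash
ls; mkdir -p pics; cat > h.py <<'E'
from plant import robot, eyes, finish_job, finder
import numpy as np, cv2
def world(f,u,v,z=None):
    K=f["camera_matrix"];R=np.array(f["R"]);t=np.array(f["t"])
    d=np.linalg.inv(K)@np.array([u,v,1.0]); c=-R.T@t; r=R.T@d
    if z is not None: return c+r*(z-c[2])/r[2]
    D=f["range_z"][int(round(v)),int(round(u))]
    return c+r*D
def cloud(f):
    K=f["camera_matrix"];R=np.array(f["R"]);t=np.array(f["t"])
    v,u=np.mgrid[0:480,0:640]; d=f["range_z"]
    p=np.stack([(u-K[0,2])/K[0,0]*d,(v-K[1,2])/K[1,1]*d,d],-1)
    return (p-t)@R
def save(f,n,crop=None,s=1):
    im=f["img"][...,::-1]
    if crop: a,b,c,d=crop; im=im[b:d,a:c]
    cv2.imwrite("pics/"+n,cv2.resize(im,None,fx=s,fy=s,interpolation=cv2.INTER_CUBIC))
def pix(f,X):
    c=np.array(f["R"])@X+np.array(f["t"]); p=f["camera_matrix"]@c; return p[:2]/p[2]
E
python3 - <<'E'
from h import *
s=robot.get_state();print({k:np.round(v,3) for k,v in s.items()},robot.pinch_z)
for n in ["top","side"]:
    f=eyes.grab_frame(n);save(f,n+"0.png")
    print(n,"cam",-np.array(f["R"]).T@np.array(f["t"]))
    for l in ["amber","red","green","rig","trip_paddle","cocking_grip"]:
        for r in finder.regions_of(l,f)[:4]:
            P=cloud(f)[r["region"]]
            print(l,round(r["p"],2),np.round(r["centre"]),r["region"].sum(),np.round(world(f,*r["centre"]),3),np.round(np.percentile(P[:,2],95),3))
E
```

```text
pics
{'time_s': np.float64(0.0), 'joint_positions': array([-1.277,  0.478,  0.022,  1.556, -0.012,  1.109, -0.083]), 'dq': array([ 0.001,  0.001,  0.001,  0.001,  0.001, -0.001, -0.001]), 'joint_efforts': array([ 0.0000e+00, -5.8286e+01,  1.5340e+00, -2.7260e+01, -5.4000e-02,
        1.7000e-02,  0.0000e+00]), 'ee_pos': array([0.264, 0.621, 0.222]), 'orientation': array([ 2.619e+00,  1.733e+00, -2.000e-03]), 'force': array([ 0.089, -0.988, -0.118]), 'moment': array([ 0.04 , -0.034,  0.01 ]), 'opening': np.float64(0.088)} 0.0187
top cam [ 0.48650479 -0.03741075  1.50416748]
amber 0.94 [265. 248.] 399 [0.551 0.097 0.109] 0.112
amber 0.94 [225. 178.] 551 [0.735 0.207 0.114] 0.112
amber 0.82 [301. 189.] 418 [0.71  0.003 0.108] 0.112
amber 0.57 [230. 220.] 455 [0.626 0.191 0.105] 0.112
red 0.89 [171. 265.] 530 [0.501 0.343 0.11 ] 0.111
red 0.22 [234. 218.] 475 [0.63  0.183 0.104] 0.112
green 0.63 [230. 284.] 466 [0.454 0.186 0.107] 0.112
rig 0.56 [372. 247.] 4039 [ 0.557 -0.185  0.137] 0.124
rig 0.32 [232. 220.] 492 [0.626 0.186 0.109] 0.111
trip_paddle 0.6 [373. 248.] 4225 [ 0.556 -0.189  0.131] 0.124
trip_paddle 0.49 [366. 242.] 229 [ 0.572 -0.173  0.115] 0.137
cocking_grip 0.85 [328. 241.] 228 [ 0.574 -0.07   0.105] 0.115
side cam [ 0.47992092 -1.22699411  0.90994212]
amber 0.83 [377. 234.] 875 [ 0.701 -0.014  0.086] 0.108
amber 0.81 [317. 220.] 807 [0.556 0.069 0.082] 0.109
amber 0.74 [339. 202.] 844 [0.624 0.17  0.075] 0.108
amber 0.6 [376. 198.] 754 [0.729 0.184 0.074] 0.108
red 0.63 [293. 175.] 700 [0.503 0.324 0.083] 0.109
green 0.67 [272. 205.] 807 [0.44  0.166 0.078] 0.108
rig 0.59 [326. 311.] 5136 [ 0.553 -0.256  0.056] 0.115
trip_paddle 0.52 [327. 260.] 164 [ 0.562 -0.174  0.133] 0.135
trip_paddle 0.16 [325. 310.] 5011 [ 0.551 -0.254  0.057] 0.115
cocking_grip 0.5 [328. 240.] 267 [ 0.573 -0.059  0.106] 0.113
```

View pics/top0.png

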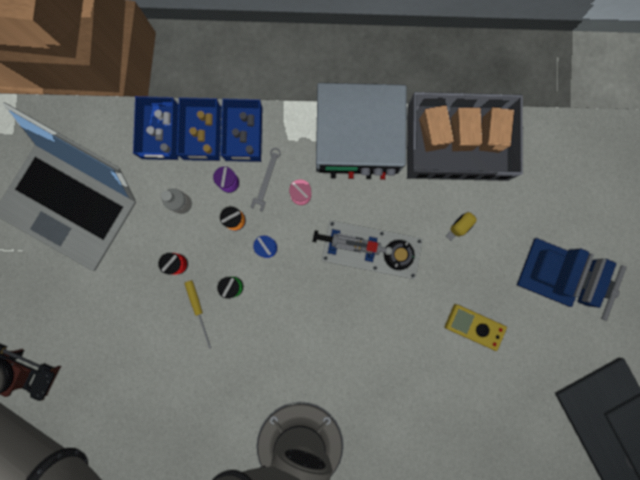

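View pics/side0.png

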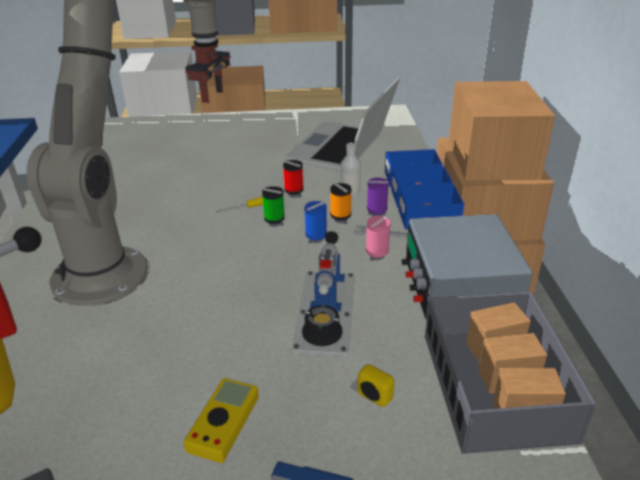

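In the top view, the look-alikes are blue (265,246), purple (226,179), pink (301,191), red (172,263) and green (230,287). The one with the orange lens at (232,218) is the amber, at about (0.627, 0.187). The rig base is at (400,254), with the grip at (320,238). I'll move over the amber and check it close up.

```bash
python3 -m jog '[{"x":3.2,"y":-3.6,"z":0.4},{"x":3.2,"y":-3.6,"z":0.4},{"x":3.2,"y":-3.6,"z":0.4},{"x":3.2,"y":-3.6,"z":0.4},{"x":3.2,"y":-3.6,"z":0.4},{"x":3.2,"y":-3.6,"z":0.4},{"x":3.2,"y":-3.6,"z":0.4},{"x":3.2,"y":-3.6,"z":0.4},{"x":3.2,"y":-3.6},{"x":3.2,"y":-3.6},{"x":1,"y":-1.5},{}]'
python3 - <<'E'
from h import *
f=eyes.grab_frame("wrist");save(f,"w1.png")
s=robot.get_state();print(s["ee_pos"],s["orientation"],s["joint_positions"])
print("cam",-np.array(f["R"]).T@np.array(f["t"]))
for r in finder.regions_of("amber",f)[:4]:
    P=cloud(f)[r["region"]];c=P[np.abs(P[:,2]-.107)<.004]
    print(round(r["p"],2),np.round(r["centre"]),len(c),np.round(world(f,*r["centre"]),3),c.mean(0) if len(c) else 0)
print(pix(f,np.array([.627,.187,.107])))
E
```

```text
[0.26395281 0.62129925 0.22269853] [-2.61994586e+00 -1.73345687e+00 -1.37814642e-04] [-1.27713011  0.47695668  0.022381    1.55538601 -0.01149913  1.10924881
 -0.08309955]
cam [0.1857672  0.6540682  0.38426988]
[ 94.4465789  654.22014473]$[0]: bad value
```

View pics/w1.png

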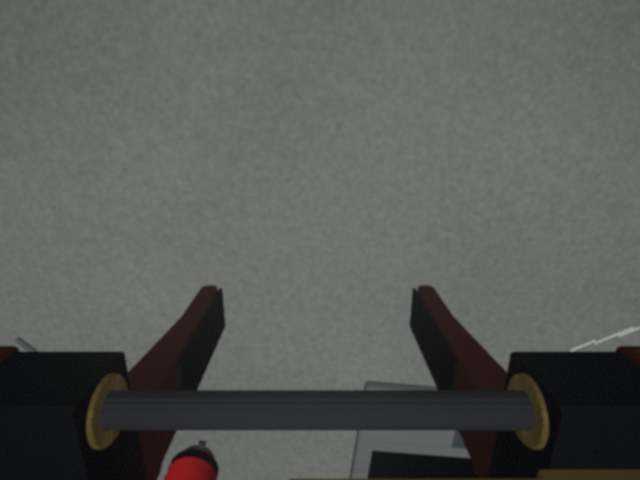

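The wrist view shows only bare bench plus the red module at (190,465), because the move was refused. I'll try again with complete rows.

```bash
python3 -m jog '[{"x":3.2,"y":-3.6,"z":0.4,"ax":0,"ay":0,"az":0,"grip":1}]'; python3 -m jog '[{"x":3.2,"y":-3.6,"z":0.4,"grip":1}]'
```

```text
time_s: 0.9
ee_pos: [0.2892, 0.5897, 0.2258]
orientation: [-2.607, -1.746, 0.003]
force: [1.7, 0.8, -0.5]
opening: 0.088$[0]: bad value
```

```bash
python3 -m jog '[{"x":3.4,"y":-3.7,"z":0.3,"ax":0,"ay":0,"az":0,"grip":1},{"x":3.4,"y":-3.7,"z":0.3,"ax":0,"ay":0,"az":0,"grip":1},{"x":3.4,"y":-3.7,"z":0.3,"ax":0,"ay":0,"az":0,"grip":1},{"x":3.4,"y":-3.7,"z":0.3,"ax":0,"ay":0,"az":0,"grip":1},{"x":3.4,"y":-3.7,"z":0.3,"ax":0,"ay":0,"az":0,"grip":1},{"x":3.4,"y":-3.7,"z":0.3,"ax":0,"ay":0,"az":0,"grip":1},{"x":3.4,"y":-3.7,"z":0.3,"ax":0,"ay":0,"az":0,"grip":1},{"x":3.4,"y":-3.7,"z":0.3,"ax":0,"ay":0,"az":0,"grip":1},{"x":3.4,"y":-3.7,"z":0.3,"ax":0,"ay":0,"az":0,"grip":1},{"x":3.4,"y":-3.7,"z":0.3,"ax":0,"ay":0,"az":0,"grip":1},{"x":3.4,"y":-3.7,"z":0.3,"ax":0,"ay":0,"az":0,"grip":1},{"x":1,"y":-1.5,"z":0,"ax":0,"ay":0,"az":0,"grip":1}]'
python3 - <<'E'
from h import *
f=eyes.grab_frame("wrist");save(f,"w2.png")
s=robot.get_state();print(s["ee_pos"],s["orientation"],s["joint_positions"])
print("cam",-np.array(f["R"]).T@np.array(f["t"]))
for r in finder.regions_of("amber",f)[:4]:
    P=cloud(f)[r["region"]];c=P[np.abs(P[:,2]-.107)<.006]
    print(round(r["p"],2),np.round(r["centre"]),len(c),np.round(world(f,*r["centre"]),3),c.mean(0) if len(c) else 0)
print(pix(f,np.array([.627,.187,.107])))
E
```

```text
time_s: 2.1
ee_pos: [0.6735, 0.161, 0.2616]
orientation: [-2.607, -1.748, -0.005]
force: [1.1, 0.6, -1.1]
opening: 0.0881
[0.67395686 0.15889574 0.26139833] [-2.61017706 -1.74571839 -0.00425538] [-0.46204562  0.48058287  0.20818144  1.47678024 -0.1053536   1.19288484
  0.94088597]
cam [0.59464101 0.19227975 0.42325365]
0.93 [186. 288.] 1542 [0.685 0.029 0.106] [0.694824   0.00727994 0.10588224]
0.84 [395. 254.] 3291 [0.726 0.214 0.107] [0.73666747 0.21620681 0.10618988]
0.57 [200. 115.] 4779 [0.558 0.11  0.107] [0.55465435 0.10538727 0.10632698]
0.56 [335. 158.] 4208 [0.629 0.195 0.107] [0.63072333 0.19594726 0.10641086]
[324.22969112 159.69148794]
```

View pics/w2.png

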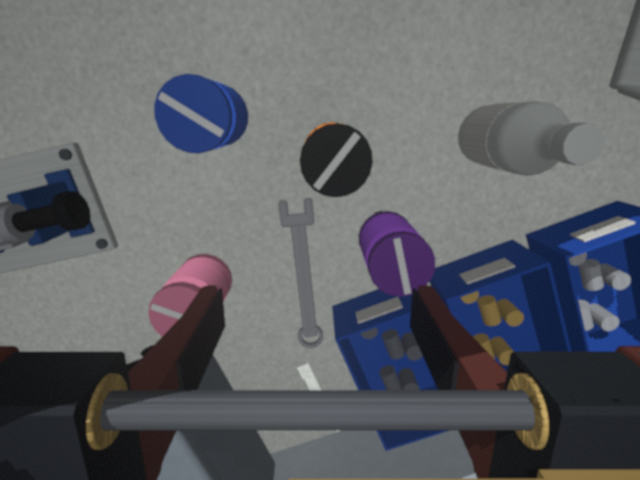

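The amber's black cap is at (336,160), with orange lens showing at (322,128). The stripe runs from (318,188) to (356,135). Neighbours are blue (200,115), purple (397,250) and pink (190,295), plus the spanner. Next I measure the cap centre and stripe angle, and the rig's approximate yaw from the top view.

```bash
cat >> h.py <<'E'
def capfit(f,X,zc,rad=.034):
    """cap disc centre and stripe direction in world, near X"""
    P=cloud(f);d=np.linalg.norm(P[...,:2]-X[:2],axis=-1)
    m=(abs(P[...,2]-zc)<.008)&(d<rad+.012)&(f["range_z"]>0)
    v,u=np.nonzero(m);(cu,cv),r=cv2.minEnclosingCircle(np.stack([u,v],1).astype(np.float32))
    c=world(f,cu,cv,zc); g=f["img"].min(-1)
    mm=m&(g>110)&(np.linalg.norm(P[...,:2]-c[:2],axis=-1)<.029)
    v,u=np.nonzero(mm); Q=np.array([world(f,a,b,zc)[:2] for a,b in zip(u,v)])
    w=np.linalg.svd(Q-Q.mean(0))[2][0]
    return c,r*2,len(Q),Q.mean(0),np.degrees(np.arctan2(w[1],w[0]))%180
E
python3 - <<'E'
from h import *
f=eyes.grab_frame("wrist")
print(capfit(f,np.array([.63,.195]),.107))
f=eyes.grab_frame("top");save(f,"rigtop.png",(300,200,440,300),5)
P=cloud(f);m=(P[...,2]>.086)&(P[...,2]<.145)&(P[...,0]>.5)&(P[...,0]<.64)&(P[...,1]<-.03)&(P[...,1]>-.29)
Q=P[m][:,:2];w=np.linalg.svd(Q-Q.mean(0))[2][0];print("hammer",len(Q),Q.mean(0),np.degrees(np.arctan2(w[1],w[0]))%180)
m=(P[...,2]>.05)&(P[...,2]<.066)&(P[...,0]>.48)&(P[...,0]<.64)&(P[...,1]<-.2)&(P[...,1]>-.32)
v,u=np.nonzero(m);print(len(u),u.min(),u.max(),v.min(),v.max());c,r=cv2.minEnclosingCircle(np.stack([u,v],1).astype(np.float32));print(c,r,world(f,*c,z=.058))
E
```

```text
(array([0.63034406, 0.19600738, 0.107     ]), 73.84964752197266, 470, array([0.63135486, 0.19598374]), np.float64(119.87699983141061))
hammer 832 [ 0.56830655 -0.13660815] 79.44730009336726
421 388 414 241 267
(401.06060791015625, 253.8787841796875) 13.57995319366455 [ 0.54337775 -0.27588036  0.058     ]
```

View pics/rigtop.png

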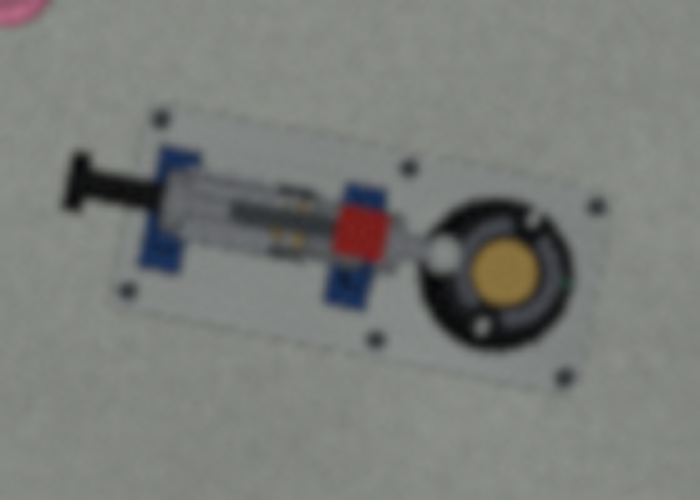

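The cap centre is (0.630, 0.196) with the stripe at 120°. The rig's +y points at about 79.4° and the base is at about (0.543, −0.276). Now I'll go over the amber and down.

```bash
python3 -m jog '[{"x":-2.2,"y":1.85,"z":-3,"ax":0,"ay":0,"az":0,"grip":1},{"x":-2.2,"y":1.85,"z":-3,"ax":0,"ay":0,"az":0,"grip":1},{"x":0,"y":0,"z":-2,"ax":0,"ay":0,"az":0,"grip":1},{"x":0,"y":0,"z":0,"ax":0,"ay":0,"az":0,"grip":1}]'
```

```text
time_s: 2.7
ee_pos: [0.6199, 0.2151, 0.18]
orientation: [-2.585, -1.766, -0.009]
force: [-0.6, -1.7, 0.4]
opening: 0.0877
```

```bash
python3 -m jog '[{"x":1,"y":-1.9,"z":0,"ax":0,"ay":0,"az":0,"grip":1},{"x":0,"y":0,"z":0,"ax":0,"ay":0,"az":0,"grip":1},{"x":0,"y":0,"z":0,"ax":0,"ay":0,"az":0,"grip":1}]'
```

```text
time_s: 3.0
ee_pos: [0.6281, 0.2026, 0.1822]
orientation: [-2.575, -1.775, -0.013]
force: [-0.0, 0.4, -0.5]
opening: 0.0877
```

```bash
cat > st.py <<'E'
import sys
from h import *
from scipy.spatial.transform import Rotation as Ro
def st(tx=None,ty=None,tz=None):
    s=robot.get_state();M=Ro.from_rotvec(s["orientation"]).as_matrix();z=M[:,2];c=np.cross(z,[0,0,-1])
    print("t",round(float(s["time_s"]),2),"ee",np.round(s["ee_pos"],4),"jaw",round(float(np.degrees(np.arctan2(M[1,0],M[0,0]))),1),"fix ax,ay deg",np.round(np.degrees(c[:2]),2),"F",np.round(s["force"],1),"M",np.round(s["moment"],2),"open",round(float(s["opening"]),4),"j7",round(float(s["joint_positions"][6]),2))
    if tx is not None: print("to go cm",np.round((np.array([tx,ty,tz])-s["ee_pos"])*100,2))
if __name__=="__main__": st(*map(float,sys.argv[1:]))
E
python3 st.py .6303 .196 .076
```

```text
t 3.0 ee [0.6281 0.2026 0.1822] jaw 69.1 fix ax,ay deg [-0.93 -0.07] F [-0.   0.4 -0.5] M [ 0.03  0.01 -0.04] open 0.0877 j7 0.9
to go cm [  0.22  -0.66 -10.62]
```

```bash
python3 -m jog '[{"x":0.2,"y":-0.6,"z":-2.5,"ax":-0.9,"ay":0,"az":0,"grip":1},{"x":0,"y":0,"z":-2.5,"ax":0,"ay":0,"az":0,"grip":1},{"x":0,"y":0,"z":0,"ax":0,"ay":0,"az":0,"grip":1},{"x":0,"y":0,"z":0,"ax":0,"ay":0,"az":0,"grip":1}]'; python3 st.py .6303 .196 .076
```

```text
time_s: 3.4
ee_pos: [0.6315, 0.2021, 0.1363]
orientation: [-2.583, -1.786, -0.012]
force: [-0.7, -0.5, 0.0]
opening: 0.0876
t 3.4 ee [0.6315 0.2021 0.1363] jaw 69.3 fix ax,ay deg [-0.31  0.31] F [-0.7 -0.5  0. ] M [ 0.03  0.03 -0.05] open 0.0876 j7 0.9
to go cm [-0.12 -0.61 -6.03]
```

```bash
python3 -m jog '[{"x":0,"y":-0.7,"z":0,"ax":0,"ay":0,"az":0,"grip":1},{"x":0,"y":-0.2,"z":-2.5,"ax":0,"ay":0,"az":0,"grip":1},{"x":0,"y":0,"z":-1.5,"ax":0,"ay":0,"az":0,"grip":1},{"x":0,"y":0,"z":0,"ax":0,"ay":0,"az":0,"grip":1}]'; python3 st.py .6303 .196 .076
```

```text
time_s: 3.8
ee_pos: [0.6345, 0.1938, 0.1012]
orientation: [2.583, 1.788, 0.025]
force: [-0.1, -0.2, 0.2]
opening: 0.0879
t 3.8 ee [0.6345 0.1938 0.1012] jaw 69.4 fix ax,ay deg [-0.52  0.76] F [-0.1 -0.2  0.2] M [-0.01  0.04 -0.04] open 0.0879 j7 0.92
to go cm [-0.42  0.22 -2.52]
```

```bash
python3 -m jog '[{"x":-0.4,"y":0.2,"z":-1.3,"ax":-0.5,"ay":0.7,"az":0,"grip":1},{"x":0,"y":0,"z":-1.2,"ax":0,"ay":0,"az":0,"grip":1},{"x":0,"y":0,"z":0,"ax":0,"ay":0,"az":0,"grip":1}]'; python3 st.py .6303 .196 .076
```

```text
time_s: 4.1
ee_pos: [0.6312, 0.1963, 0.0764]
orientation: [2.583, 1.787, 0.003]
force: [-0.5, -0.3, 0.0]
opening: 0.0878
t 4.1 ee [0.6312 0.1963 0.0764] jaw 69.4 fix ax,ay deg [-0.04  0.13] F [-0.5 -0.3  0. ] M [0.   0.02 0.06] open 0.0878 j7 0.91
to go cm [-0.09 -0.03 -0.04]
```

```bash
python3 -m jog '[{"x":0,"y":0,"z":0,"ax":0,"ay":0,"az":0,"grip":-1},{"x":0,"y":0,"z":0,"ax":0,"ay":0,"az":0,"grip":-1},{"x":0,"y":0,"z":0,"ax":0,"ay":0,"az":0,"grip":-1},{"x":0,"y":0,"z":0,"ax":0,"ay":0,"az":0,"grip":-1},{"x":0,"y":0,"z":0,"ax":0,"ay":0,"az":0,"grip":-1},{"x":0,"y":0,"z":0,"ax":0,"ay":0,"az":0,"grip":-1}]' 50; python3 st.py .6303 .196 .076
```

```text
time_s: 4.7
ee_pos: [0.6318, 0.1966, 0.0772]
orientation: [2.583, 1.787, 0.005]
force: [-0.1, 0.4, -0.9]
opening: 0.0592
t 4.7 ee [0.6318 0.1966 0.0772] jaw 69.4 fix ax,ay deg [-0.06  0.18] F [-0.1  0.4 -0.9] M [0.01 0.04 0.02] open 0.0592 j7 0.91
to go cm [-0.15 -0.06 -0.12]
```

```bash
python3 -m jog '[{"x":0,"y":0,"z":2.5,"ax":0,"ay":0,"az":0,"grip":-1},{"x":0,"y":0,"z":4,"ax":0,"ay":0,"az":0,"grip":-1},{"x":0,"y":0,"z":4,"ax":0,"ay":0,"az":0,"grip":-1},{"x":0,"y":0,"z":4,"ax":0,"ay":0,"az":0,"grip":-1},{"x":0,"y":-2,"z":3,"ax":0,"ay":0,"az":4,"grip":-1},{"x":0.3,"y":-4,"z":1,"ax":0,"ay":0,"az":5,"grip":-1},{"x":0.3,"y":-4,"z":0,"ax":0,"ay":0,"az":5,"grip":-1},{"x":0.3,"y":-4,"z":0,"ax":0,"ay":0,"az":5,"grip":-1},{"x":0.3,"y":-4,"z":0,"ax":0,"ay":0,"az":5,"grip":-1},{"x":0.3,"y":-4,"z":0,"ax":0,"ay":0,"az":5,"grip":-1},{"x":0.3,"y":-4,"z":0,"ax":0,"ay":0,"az":5,"grip":-1},{"x":0.3,"y":-4,"z":0,"ax":0,"ay":0,"az":0,"grip":-1}]'; python3 st.py .66 -.23 .26
```

```text
time_s: 5.9
ee_pos: [0.6474, -0.1051, 0.2689]
orientation: [1.897, 2.504, 0.003]
force: [0.9, 0.1, -1.1]
opening: 0.0592
t 5.9 ee [ 0.6474 -0.1051  0.2689] jaw 105.7 fix ax,ay deg [-0.1   0.08] F [ 0.9  0.1 -1.1] M [ 0.06 -0.01  0.02] open 0.0592 j7 1.97
to go cm [  1.26 -12.49  -0.89]
```

```bash
python3 -m jog '[{"x":0.5,"y":-4,"z":0,"ax":0,"ay":0,"az":0,"grip":-1},{"x":0.5,"y":-4,"z":0,"ax":0,"ay":0,"az":0,"grip":-1},{"x":0.3,"y":-3.5,"z":0,"ax":0,"ay":0,"az":0,"grip":-1},{"x":0,"y":0,"z":0,"ax":0,"ay":0,"az":0,"grip":-1},{"x":0,"y":0,"z":0,"ax":0,"ay":0,"az":0,"grip":-1}]'; python3 st.py
python3 - <<'E'
from h import *
f=eyes.grab_frame("wrist");save(f,"w3.png");np.savez("w3.npz",**{k:f[k] for k in ["img","range_z","camera_matrix","R","t"]})
print(pix(f,np.array([.5434,-.2759,.058])))
E
```

```text
time_s: 6.4
ee_pos: [0.6572, -0.2342, 0.268]
orientation: [1.911, 2.493, -0.003]
force: [0.5, 1.3, -1.3]
opening: 0.0595
t 6.4 ee [ 0.6572 -0.2342  0.268 ] jaw 105.1 fix ax,ay deg [ 0.11 -0.06] F [ 0.5  1.3 -1.3] M [ 0.07 -0.03  0.  ] open 0.0595 j7 2.16
[304.9443352  76.2658317]
```

View pics/w3.png

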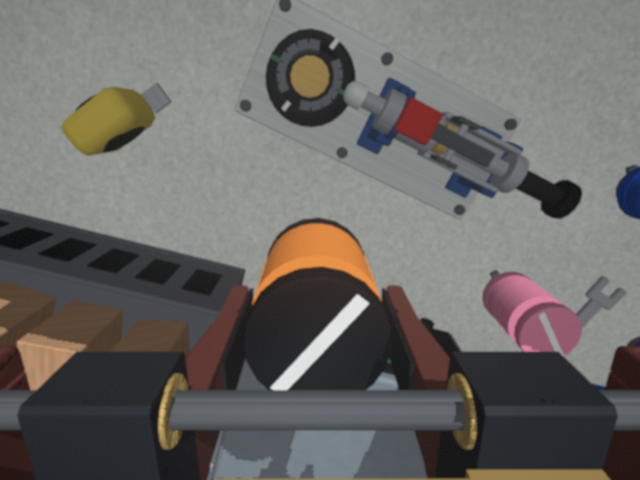

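The wrist view has the base centred near (310,77), white entry marks at (335,44) and (286,106), a green mark at (275,58), and the held module's stripe from (275,388) to (367,298). Now I'll measure these precisely.

```bash
python3 - <<'E'
from h import *
f=dict(np.load("w3.npz"));im=f["img"].astype(int);P=cloud(f)
ang=lambda d:round(float(np.degrees(np.arctan2(d[1],d[0]))),1)
def cen(m,z):
    v,u=np.nonzero(m);return world(f,u.mean(),v.mean(),z),len(u)
def box(u,v,r):
    m=np.zeros((480,640),bool);m[max(v-r,0):v+r,u-r:u+r]=1;return m
g=im.min(-1)
w1,n1=cen(box(335,44,9)&(g>160),.058);w2,n2=cen(box(286,106,9)&(g>160),.058)
print("marks",w1,n1,w2,n2,"mid",(w1+w2)/2,"dist",np.linalg.norm(w1-w2),"ang",ang(w1-w2))
gr=(im[...,1]>im[...,0]+20)&(im[...,1]>im[...,2]+10)
print("green",cen(box(275,58,8)&gr,.058))
# base top by depth
m=(abs(P[...,2]-.058)<.006)&(np.linalg.norm(P[...,:2]-[.5434,-.2759],axis=-1)<.05)
v,u=np.nonzero(m);c,r=cv2.minEnclosingCircle(np.stack([u,v],1).astype(np.float32));print("ring",c,r,world(f,*c,z=.058))
m=(P[...,2]>.1)&(P[...,2]<.118)&(P[...,0]>.5)&(P[...,0]<.64)&(P[...,1]>-.22)&(P[...,1]<-.05)
# paddle & grip & nose
red=(im[...,0]>120)&(im[...,1]<60)&box(418,120,25);print("paddle",cen(red,.133),"depth",np.median(P[red],0))
nose=box(353,95,14)&(g>140);print("nose",np.median(P[nose],0))
# plate edges
pm=(abs(P[...,2]-.012)<.005)&(P[...,0]>.45)&(P[...,0]<.66)&(P[...,1]>-.36)&(P[...,1]<-.02)
Q=(P[pm][:,:2]*1000).astype(np.float32);print("plate",cv2.minAreaRect(Q))
# stripe on the held cap: TCP z .268, cap 30mm above tip
zc=.268+.107-.077
s=(g>150)&box(320,343,60);s[400:]=0
n,l,stt,_=cv2.connectedComponentsWithStats(s.astype(np.uint8));k=1+stt[1:,4].argmax();v,u=np.nonzero(l==k)
Q=np.array([world(f,a,b,zc)[:2] for a,b in zip(u,v)]);w=np.linalg.svd(Q-Q.mean(0))[2][0];print("stripe",len(u),Q.mean(0),ang(w),"depth z",np.median(P[l==k][:,2]))
E
```

```text
marks [ 0.51225631 -0.25862975  0.058     ] 2 [nan nan nan] 0 mid [nan nan nan] dist nan ang nan
green (array([ 0.53546187, -0.30538   ,  0.058     ]), 30)
ring (309.7559509277344, 73.57129669189453) 45.626617431640625 [ 0.54014099 -0.27230952  0.058     ]
paddle (array([ 0.55723337, -0.18350583,  0.133     ]), 1063) depth [ 0.55729427 -0.18356471  0.13255586]
nose [ 0.54792013 -0.2298002   0.10636189]
plate ((554.6552734375, -195.88516235351562), (275.1981201171875, 120.2029800415039), 79.77273559570312)
stripe 1893 [ 0.65661605 -0.2331804 ] -24.4 depth z 0.2982298968417061<stdin>:5: RuntimeWarning: Mean of empty slice.
  ret = ret.dtype.type(ret / rcount)
```

```bash
python3 - <<'E'
from h import *
f=dict(np.load("w3.npz"));im=f["img"].astype(int);g=im.min(-1)
W=[]
for u0,v0 in [(335,44),(286,106)]:
    s=g[v0-8:v0+9,u0-8:u0+9];w=np.clip(s-110,0,None);v,u=np.mgrid[v0-8:v0+9,u0-8:u0+9]
    W.append(world(f,(u*w).sum()/w.sum(),(v*w).sum()/w.sum(),.058));print(s.max(),W[-1])
print((W[0]+W[1])/2,np.linalg.norm(W[0]-W[1]),np.degrees(np.arctan2(*(W[0]-W[1])[[1,0]])))
# bore plate (brass) centroid
h=(im[...,0]>im[...,2]+50)&(im[...,0]>120);h[:40]=0;h[115:]=0;h[:,:280]=0;h[:,345:]=0
v,u=np.nonzero(h);print("brass",len(u),world(f,u.mean(),v.mean(),.05),np.median(cloud(f)[h],0))
E
python3 st.py .5411 -.2725 .268
```

```text
161 [ 0.50890785 -0.25637274  0.058     ]
159 [ 0.57203334 -0.28689032  0.058     ]
[ 0.5404706  -0.27163153  0.058     ] 0.07011526516763637 154.19886967860228
brass 1194 [ 0.54125572 -0.27251931  0.05      ] [ 0.5413299  -0.27248391  0.04940411]
t 6.45 ee [ 0.6568 -0.2349  0.268 ] jaw 105.0 fix ax,ay deg [ 0.17 -0.08] F [-0.5 -0.4 -1. ] M [-0.1   0.01  0.02] open 0.0597 j7 2.16
to go cm [-11.57  -3.76  -0.  ]
```

```bash
python3 -m jog '[{"x":-3,"y":-1,"z":0,"ax":0,"ay":0,"az":-0.9,"grip":-1},{"x":-3,"y":-1,"z":0,"ax":0,"ay":0,"az":0,"grip":-1},{"x":-3,"y":-1,"z":-1.5,"ax":0,"ay":0,"az":0,"grip":-1},{"x":-2,"y":-0.7,"z":-2,"ax":0,"ay":0,"az":0,"grip":-1},{"x":0,"y":0,"z":-1.5,"ax":0,"ay":0,"az":0,"grip":-1},{"x":0,"y":0,"z":0,"ax":0,"ay":0,"az":0,"grip":-1},{"x":0,"y":0,"z":0,"ax":0,"ay":0,"az":0,"grip":-1}]'; python3 st.py .541 -.2725 .145
```

```text
time_s: 7.15
ee_pos: [0.5453, -0.2608, 0.2174]
orientation: [1.912, 2.493, 0.003]
force: [0.6, -0.1, -0.7]
opening: 0.0595
t 7.15 ee [ 0.5453 -0.2608  0.2174] jaw 105.0 fix ax,ay deg [-0.07  0.07] F [ 0.6 -0.1 -0.7] M [0.04 0.05 0.01] open 0.0595 j7 2.25
to go cm [-0.43 -1.17 -7.24]
```

```bash
python3 -m jog '[{"x":-0.4,"y":-1.2,"z":-1,"ax":0,"ay":0,"az":-0.9,"grip":-1},{"x":0,"y":0,"z":0,"ax":0,"ay":0,"az":0,"grip":-1},{"x":0,"y":0,"z":0,"ax":0,"ay":0,"az":0,"grip":-1}]'; python3 st.py .541 -.2725 .145
```

```text
time_s: 7.45
ee_pos: [0.5436, -0.2724, 0.2084]
orientation: [1.927, 2.477, 0.005]
force: [-0.3, -0.1, -0.0]
opening: 0.0595
t 7.45 ee [ 0.5436 -0.2724  0.2084] jaw 104.2 fix ax,ay deg [-0.04  0.25] F [-0.3 -0.1 -0. ] M [ 0.08  0.02 -0.02] open 0.0595 j7 2.26
to go cm [-0.26 -0.01 -6.34]
```

```bash
python3 -m jog '[{"x":-0.3,"y":0,"z":0,"ax":0,"ay":0.2,"az":0,"grip":-1},{"x":0,"y":0,"z":-1.5,"ax":0,"ay":0,"az":0,"grip":-1},{"x":0,"y":0,"z":-1.5,"ax":0,"ay":0,"az":0,"grip":-1},{"x":0,"y":0,"z":0,"ax":0,"ay":0,"az":0,"grip":-1}]'; python3 st.py .541 -.2725 .145
```

```text
time_s: 7.85
ee_pos: [0.5412, -0.2723, 0.1768]
orientation: [1.927, 2.479, 0.002]
force: [0.1, 0.5, -1.3]
opening: 0.0594
t 7.85 ee [ 0.5412 -0.2723  0.1768] jaw 104.3 fix ax,ay deg [-0.01  0.12] F [ 0.1  0.5 -1.3] M [ 0.07  0.05 -0.03] open 0.0594 j7 2.27
to go cm [-0.02 -0.02 -3.18]
```

```bash
python3 -m jog '[{"x":0,"y":0,"z":-1.5,"ax":0,"ay":0,"az":0,"grip":-1},{"x":0,"y":0,"z":-1.5,"ax":0,"ay":0,"az":0,"grip":-1},{"x":0,"y":0,"z":0,"ax":0,"ay":0,"az":0,"grip":-1}]'; python3 st.py .541 -.2725 .127
python3 - <<'E'
from h import *
f=eyes.grab_frame("side");save(f,"s4.png",(270,230,390,360),5)
E
```

```text
time_s: 8.15
ee_pos: [0.5413, -0.272, 0.1455]
orientation: [1.927, 2.48, 0.003]
force: [0.5, 0.2, -1.9]
opening: 0.0597
t 8.15 ee [ 0.5413 -0.272   0.1455] jaw 104.3 fix ax,ay deg [-0.03  0.12] F [ 0.5  0.2 -1.9] M [ 0.06  0.02 -0.03] open 0.0597 j7 2.28
to go cm [-0.03 -0.05 -1.85]
```

View pics/s4.png

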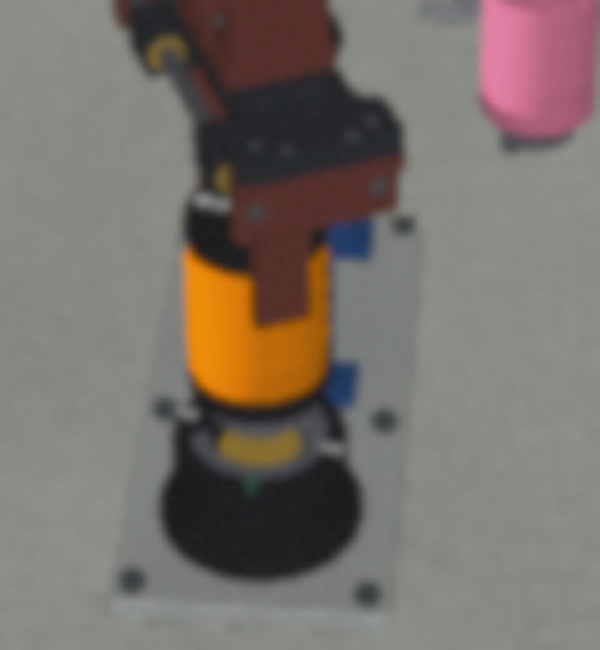

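The crop shows the module centred above the bore at (257,430), and the white marks at (185,412) and (330,447) are visible. I'll lower it into the slots.

```bash
python3 -m jog '[{"x":0,"y":0,"z":-0.8,"ax":0,"ay":0,"az":0,"grip":-1},{"x":0,"y":0,"z":-0.6,"ax":0,"ay":0,"az":0,"grip":-1},{"x":0,"y":0,"z":-0.3,"ax":0,"ay":0,"az":0,"grip":-1}]'; python3 st.py .541 -.2725 .127
```

```text
time_s: 8.5
ee_pos: [0.5434, -0.273, 0.1313]
orientation: [1.924, 2.475, 0.005]
force: [-5.6, 2.1, 18.0]
opening: 0.0592
t 8.5 ee [ 0.5434 -0.273   0.1313] jaw 104.3 fix ax,ay deg [0.07 0.4 ] F [-5.6  2.1 18. ] M [0.76 1.22 0.04] open 0.0592 j7 2.28
to go cm [-0.24  0.05 -0.43]
```

```bash
python3 -m jog '[{"x":-0.3,"y":0.05,"z":0.8,"ax":0,"ay":0.4,"az":0,"grip":-1},{"x":0,"y":0,"z":0,"ax":0,"ay":0,"az":0,"grip":-1},{"x":0,"y":0,"z":0,"ax":0,"ay":0,"az":0,"grip":-1}]'; python3 st.py .5405 -.272 .127
python3 - <<'E'
from h import *
f=eyes.grab_frame("wrist");save(f,"w5.png")
s=robot.get_state();zc=s["ee_pos"][2]+.03
print("cap depth",np.round(cloud(f)[340:380:10,320,2],4),s["ee_pos"])
E
```

```text
time_s: 8.8
ee_pos: [0.5405, -0.2726, 0.1403]
orientation: [1.927, 2.479, -0.002]
force: [-0.1, 1.0, -1.2]
opening: 0.0593
t 8.8 ee [ 0.5405 -0.2726  0.1403] jaw 104.3 fix ax,ay deg [0.09 0.02] F [-0.1  1.  -1.2] M [ 0.03  0.04 -0.02] open 0.0593 j7 2.28
to go cm [ 0.    0.06 -1.33]
cap depth [0.1716 0.1697 0.1707 0.1694] [ 0.54064406 -0.27274562  0.14042283]
```

View pics/w5.png

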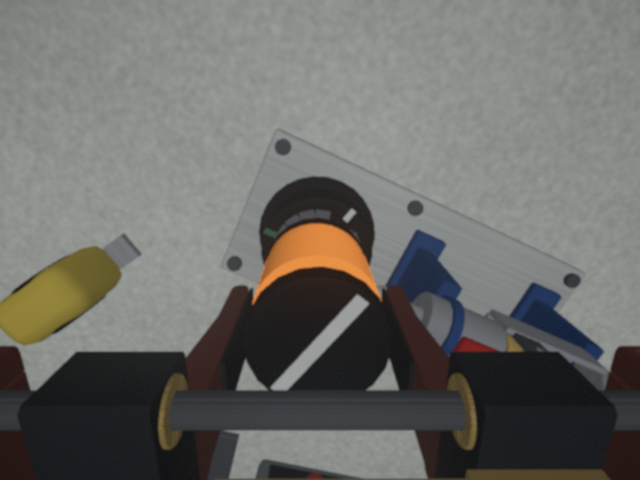

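The white mark is at (349,214), green at (269,232), and the cap stripe looks parallel to the slot direction. I'll re-measure the base centre from this close view.

```bash
python3 - <<'E'
from h import *
from scipy.optimize import least_squares
f=eyes.grab_frame("wrist");im=f["img"].astype(int);g=im.min(-1);P=cloud(f)
def wc(w,u0,v0,r=9):
    s=np.clip(w[v0-r:v0+r+1,u0-r:u0+r+1],0,None);v,u=np.mgrid[v0-r:v0+r+1,u0-r:u0+r+1];return world(f,(u*s).sum()/s.sum(),(v*s).sum()/s.sum(),.058),s.sum()
print("white",wc(g-120,349,214)); print("green",wc(im[...,1]-np.maximum(im[...,0],im[...,2])-8,269,232))
W=wc(g-120,349,214)[0]; a=np.radians(154.5); print("centre from white",W[:2]-.034*np.array([np.cos(a),np.sin(a)]))
G=wc(im[...,1]-np.maximum(im[...,0],im[...,2])-8,269,232)[0];b=np.radians(79.7);print("from green",G[:2]+.034*np.array([np.cos(b),np.sin(b)]))
# rim circle from the upper rim edge: dark base pixels bordering plate; radius 38 at z .058
E_=[]
for u in range(285,352,3):
    col=g[150:215,u]; d=np.diff(col); v=150+np.argmin(d); E_.append(world(f,u,v+.5,.058)[:2])
E_=np.array(E_);r=least_squares(lambda c:np.linalg.norm(E_-c,axis=1)-.038,[.541,-.272],loss="soft_l1",f_scale=.0005);print("rim fit",r.x,np.abs(r.fun).mean())
s=(g>130)[290:390,250:390];v,u=np.nonzero(s);Q=np.array([world(f,x+250,y+290,.1704)[:2] for x,y in zip(u,v)]);Q=Q[np.linalg.norm(Q-[.5405,-.2726],axis=1)<.028]
w=np.linalg.svd(Q-Q.mean(0))[2][0];print("stripe",Q.mean(0),np.degrees(np.arctan2(w[1],w[0]))%180)
# cap edge circle
C=[]
for u in range(270,371,4):
    col=im[250:320,u,0];d=np.diff(col);v=250+np.argmin(d);C.append(world(f,u,v+.5,.1704)[:2])
C=np.array(C);r=least_squares(lambda c:np.linalg.norm(C-c,axis=1)-.030,[.541,-.272],loss="soft_l1",f_scale=.0005);print("cap fit",r.x,np.abs(r.fun).mean())
E
python3 st.py
```

```text
white (array([ 0.51153536, -0.25852335,  0.058     ]), np.int64(2090))
green (array([ 0.53580775, -0.30572224,  0.058     ]), np.int64(396))
centre from white [ 0.54222326 -0.27316073]
from green [ 0.54188703 -0.27227014]
rim fit [ 0.52914205 -0.27591323] 0.00019849593985755675
stripe [ 0.5400516  -0.27164946] 154.7889565350289
cap fit [ 0.53813236 -0.27341638] 0.00024836524936107385
t 8.9 ee [ 0.5406 -0.2727  0.1403] jaw 104.3 fix ax,ay deg [0.1  0.03] F [-0.2 -0.4 -1.5] M [ 0.   -0.02  0.02] open 0.0597 j7 2.28
```

```bash
python3 -m jog '[{"x":0.15,"y":-0.1,"z":-0.4,"ax":0,"ay":0,"az":0,"grip":-1},{"x":0,"y":0,"z":0,"ax":0,"ay":0,"az":0,"grip":-1},{"x":0,"y":0,"z":0,"ax":0,"ay":0,"az":0,"grip":-1}]'; python3 st.py .5421 -.2735 .127
```

```text
time_s: 9.2
ee_pos: [0.5421, -0.2737, 0.1356]
orientation: [1.927, 2.48, -0.002]
force: [-0.1, 1.0, -1.0]
opening: 0.0595
t 9.2 ee [ 0.5421 -0.2737  0.1356] jaw 104.3 fix ax,ay deg [0.09 0.01] F [-0.1  1.  -1. ] M [ 0.03 -0.    0.02] open 0.0595 j7 2.28
to go cm [-0.    0.02 -0.86]
```

```bash
for i in 1 2; do python3 -m jog '[{"x":0,"y":0,"z":-0.25,"ax":0,"ay":0,"az":0,"grip":-1},{"x":0,"y":0,"z":0,"ax":0,"ay":0,"az":0,"grip":-1}]'>/dev/null; python3 st.py .5421 -.2735 .127; done
```

```text
t 9.4 ee [ 0.542  -0.2736  0.1326] jaw 104.3 fix ax,ay deg [ 0.08 -0.01] F [-0.3  0.9 -1.2] M [0.03 0.06 0.01] open 0.0594 j7 2.28
to go cm [ 0.01  0.01 -0.56]
t 9.6 ee [ 0.5421 -0.2732  0.1301] jaw 104.3 fix ax,ay deg [ 0.05 -0.02] F [-0.1  0.7 -2.2] M [ 0.18  0.1  -0.06] open 0.0595 j7 2.28
to go cm [ 0.   -0.03 -0.31]
```

It's entering freely now. I'll press down further.

```bash
for i in 1; do python3 -m jog '[{"x":0,"y":0,"z":-0.4,"ax":0,"ay":0,"az":0,"grip":-1},{"x":0,"y":0,"z":-0.3,"ax":0,"ay":0,"az":0,"grip":-1}]'>/dev/null; python3 st.py .5421 -.2735 .1175; done;  python3 -m jog '[{"x":0,"y":0,"z":-0.4,"ax":0,"ay":0,"az":0,"grip":-1},{"x":0,"y":0,"z":-0.4,"ax":0,"ay":0,"az":0,"grip":-1}]'>/dev/null; python3 st.py .5421 -.2735 .1175
```

```text
t 9.8 ee [ 0.5425 -0.2731  0.1236] jaw 104.3 fix ax,ay deg [0.04 0.04] F [-1.1  1.3  6.6] M [0.49 0.56 0.04] open 0.0595 j7 2.28
to go cm [-0.04 -0.04 -0.61]
t 10.0 ee [ 0.5427 -0.2731  0.117 ] jaw 104.3 fix ax,ay deg [0.01 0.07] F [-6.7  1.5 30.3] M [0.36 1.51 0.08] open 0.0594 j7 2.29
to go cm [-0.06 -0.04  0.05]
```

```bash
python3 -m jog '[{"x":0,"y":0,"z":-0.1,"ax":0,"ay":0,"az":-5,"grip":-1},{"x":0,"y":0,"z":-0.1,"ax":0,"ay":0,"az":-5,"grip":-1},{"x":0,"y":0,"z":-0.1,"ax":0,"ay":0,"az":-5,"grip":-1}]'>/dev/null; python3 st.py .5421 -.2735 .1175;
```

```text
t 10.3 ee [ 0.5432 -0.273   0.1172] jaw 88.8 fix ax,ay deg [-0.05  0.17] F [-5.   1.9 11.5] M [0.75 1.04 0.1 ] open 0.0594 j7 2.06
to go cm [-0.11 -0.05  0.03]
```

```bash
for i in 1 2; do python3 -m jog '[{"x":-0.05,"y":-0.03,"z":-0.1,"ax":0,"ay":0,"az":-6,"grip":-1},{"x":0,"y":0,"z":-0.1,"ax":0,"ay":0,"az":-6,"grip":-1},{"x":0,"y":0,"z":-0.1,"ax":0,"ay":0,"az":-6,"grip":-1}]'>/dev/null; python3 st.py .5421 -.2735 .1175; done
```

```text
t 10.6 ee [ 0.5435 -0.2725  0.1175] jaw 70.1 fix ax,ay deg [-0.1  0.3] F [-4.   2.2 10.3] M [0.76 1.1  0.09] open 0.0595 j7 1.78
to go cm [-0.14 -0.1   0.  ]
t 10.9 ee [ 0.5437 -0.2725  0.1177] jaw 51.4 fix ax,ay deg [-0.06  0.45] F [-4.5  2.3 10.7] M [0.76 1.11 0.12] open 0.0594 j7 1.5
to go cm [-0.16 -0.1  -0.02]
```

```bash
python3 -m jog '[{"x":-0.05,"y":-0.05,"z":-0.1,"ax":0,"ay":0.2,"az":-6,"grip":-1},{"x":0,"y":0,"z":-0.1,"ax":0,"ay":0,"az":-6,"grip":-1},{"x":0,"y":0,"z":-0.1,"ax":0,"ay":0,"az":-5,"grip":-1}]'>/dev/null; python3 st.py .5421 -.2735 .1175;python3 -m jog '[{"x":0,"y":0,"z":-0.1,"ax":0,"ay":0,"az":-4,"grip":-1},{"x":0,"y":0,"z":-0.1,"ax":0,"ay":0,"az":-4,"grip":-1}]'>/dev/null; python3 st.py .5421 -.2735 .1175
```

```text
t 11.2 ee [ 0.5441 -0.2725  0.1179] jaw 33.7 fix ax,ay deg [-0.06  0.39] F [-3.2  2.8 10.1] M [0.77 0.98 0.1 ] open 0.0594 j7 1.24
to go cm [-0.2  -0.1  -0.04]
t 11.4 ee [ 0.5439 -0.2723  0.1177] jaw 25.4 fix ax,ay deg [-0.07  0.39] F [-4.4  2.5 10.6] M [0.55 1.32 0.25] open 0.0595 j7 1.12
to go cm [-0.18 -0.12 -0.02]
```

```bash
python3 -m jog '[{"x":0,"y":0,"z":-0.1,"ax":0,"ay":0,"az":-3,"grip":-1}]'>/dev/null; python3 st.py; cat >> h.py <<'E'
def stripe(f,c,zc):
    P=cloud(f);Z=np.array([[0,0]])
    m=(f["img"].min(-1)>130)&(abs(P[...,2]-zc)<.008)&(np.linalg.norm(P[...,:2]-c,axis=-1)<.029)
    v,u=np.nonzero(m);Q=np.array([world(f,x,y,zc)[:2] for x,y in zip(u,v)])
    w=np.linalg.svd(Q-Q.mean(0))[2][0];return len(Q),Q.mean(0),np.degrees(np.arctan2(w[1],w[0]))%180,np.median(P[m][:,2])
E
python3 - <<'E'
from h import *
f=eyes.grab_frame("wrist");print(stripe(f,np.array([.5425,-.272]),.1475))
E
```

```text
t 11.5 ee [ 0.5434 -0.2721  0.1176] jaw 22.3 fix ax,ay deg [-0.1   0.33] F [-6.   3.1 12.7] M [0.79 1.72 0.32] open 0.0594 j7 1.08
(1687, array([ 0.54387542, -0.27214134]), np.float64(72.7050654153865), np.float64(0.14802350032473746))
```

The stripe is at 72.7° (locked direction 79.7°, ±6° play) and the torque is rising, so it's at the stop. I'll ease up into the pockets and let go.

```bash
python3 -m jog '[{"x":0,"y":0,"z":0.3,"ax":0,"ay":0,"az":0,"grip":-1},{"x":0,"y":0,"z":0.2,"ax":0,"ay":0,"az":0,"grip":-1}]'>/dev/null; python3 st.py; python3 -m jog '[{"x":0,"y":0,"z":0,"ax":0,"ay":0,"az":3,"grip":-1},{"x":0,"y":0,"z":0,"ax":0,"ay":0,"az":0,"grip":-1}]'>/dev/null;python3 st.py;  python3 - <<'E'
from h import *
f=eyes.grab_frame("wrist");print(stripe(f,np.array([.5425,-.272]),.152))
E
```

```text
t 11.75 ee [ 0.5428 -0.2711  0.122 ] jaw 22.2 fix ax,ay deg [-0.15  0.23] F [  4.   -1.8 -19.6] M [-0.5  -1.22  0.11] open 0.0593 j7 1.07
t 11.95 ee [ 0.543  -0.2715  0.1217] jaw 25.3 fix ax,ay deg [-0.1   0.25] F [-1.   1.3  2.8] M [0.2  0.32 0.07] open 0.0592 j7 1.11
(1698, array([ 0.54330868, -0.27113795]), np.float64(75.75850772133707), np.float64(0.1520487923697716))
```

It holds against a 20 N pull, so it's locked. Releasing and rising.

```bash
python3 -m jog '[{"x":0,"y":0,"z":0,"ax":0,"ay":0,"az":0,"grip":1},{"x":0,"y":0,"z":0,"ax":0,"ay":0,"az":0,"grip":1},{"x":0,"y":0,"z":0,"ax":0,"ay":0,"az":0,"grip":1},{"x":0,"y":0,"z":0,"ax":0,"ay":0,"az":0,"grip":1}]'>/dev/null; python3 st.py; python3 -m jog '[{"x":0,"y":0,"z":2,"ax":0,"ay":0,"az":0,"grip":1},{"x":0,"y":0,"z":4,"ax":0,"ay":0,"az":0,"grip":1},{"x":0,"y":0,"z":4,"ax":0,"ay":0,"az":0,"grip":1},{"x":0,"y":0,"z":3,"ax":0,"ay":0,"az":0,"grip":1},{"x":0,"y":0,"z":0,"ax":0,"ay":0,"az":0,"grip":1}]'>/dev/null;python3 st.py;  python3 - <<'E'
from h import *
f=eyes.grab_frame("wrist");print(stripe(f,np.array([.5425,-.272]),.152));save(f,"w6.png")
f=eyes.grab_frame("side");save(f,"s6.png",(280,240,380,350),6)
E
```

```text
t 12.4 ee [ 0.5435 -0.2722  0.1217] jaw 25.1 fix ax,ay deg [-0.02  0.32] F [ 0.5  0.2 -1.6] M [-0.08  0.1  -0.04] open 0.0865 j7 1.11
t 12.9 ee [ 0.5419 -0.272   0.255 ] jaw 25.0 fix ax,ay deg [-0.03  0.13] F [-0.5 -0.5 -0. ] M [-0.08  0.   -0.02] open 0.0874 j7 1.02
(359, array([ 0.54245855, -0.27165567]), np.float64(75.95499356181318), np.float64(0.15209729118026022))
```

View pics/s6.png

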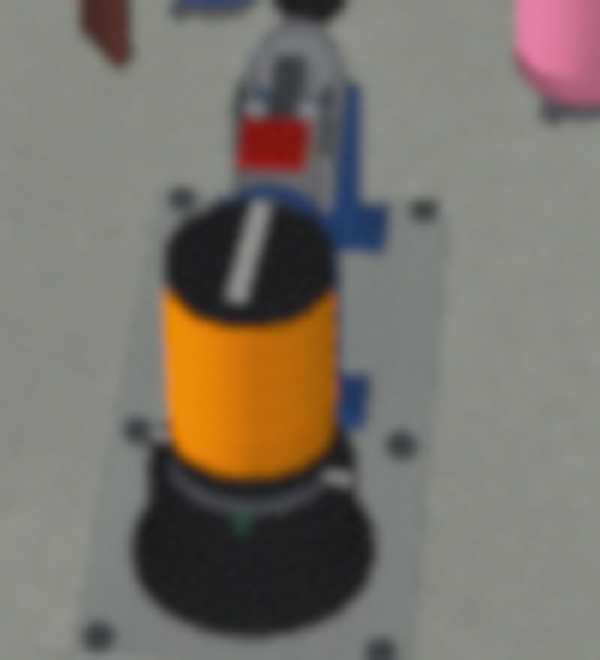

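The cap is at z=0.152 (locked height) and the stripe is within 4° of the lock direction, so the module is locked and let go. Next is the hammer: turn the jaws across it and look at the grip.

```bash
python3 -m jog '[{"x":0.4,"y":2.5,"z":0,"ax":0,"ay":0,"az":-6,"grip":1},{"x":0.4,"y":2.5,"z":0,"ax":0,"ay":0,"az":-6,"grip":1},{"x":0.4,"y":2.5,"z":0,"ax":0,"ay":0,"az":-6,"grip":1},{"x":0.4,"y":2.5,"z":0,"ax":0,"ay":0,"az":-6,"grip":1},{"x":0.4,"y":2.5,"z":0,"ax":0,"ay":0,"az":-6,"grip":1},{"x":0.4,"y":1,"z":0,"ax":0,"ay":0,"az":-5,"grip":1},{"x":0,"y":0,"z":0,"ax":0,"ay":0,"az":0,"grip":1},{"x":0,"y":0,"z":0,"ax":0,"ay":0,"az":0,"grip":1}]'>/dev/null; python3 st.py .580 -.059 .0783
python3 - <<'E'
from h import *
f=eyes.grab_frame("wrist");save(f,"w7.png")
P=cloud(f);im=f["img"].astype(int)
# flange/neck in rig coordinates
b=np.array([.5418,-.2725]);a=np.radians(79.75);ey=np.array([np.cos(a),np.sin(a)]);ex=np.array([ey[1],-ey[0]])
q=P[...,:2]-b;rx=q@ex;ry=q@ey;z=P[...,2]
ok=(abs(rx)<.07)&(f["range_z"]>0)
for y in np.arange(.176,.262,.004):
    m=ok&(abs(ry-y)<.002);mm=m&(z>.09)&(abs(rx)<.03)
    lo=m&(z>.03)&(z<.09)
    print(round(y,3),"top",round(float(z[mm].max()),3) if mm.any() else None,"rx",(np.round([rx[mm].min(),rx[mm].max()],3) if mm.any() else None),"low maxz",(round(float(z[lo].max()),3),np.round([rx[lo].min(),rx[lo].max()],3)) if lo.any() else None)
print(pix(f,np.array([*(b+.217*ey),.106])))
E
```

```text
t 13.8 ee [ 0.5566 -0.129   0.2372] jaw -11.4 fix ax,ay deg [-0.49 -1.31] F [-0.  -0.  -0.2] M [-0.06  0.02 -0.01] open 0.088 j7 0.19
to go cm [  2.34   7.   -15.89]
0.176 top 0.106 rx [-0.019  0.019] low maxz (0.084, array([-0.015,  0.016]))
0.18 top 0.106 rx [-0.019  0.019] low maxz (0.088, array([-0.016,  0.016]))
0.184 top 0.114 rx [-0.019  0.02 ] low maxz (0.086, array([-0.025,  0.025]))
0.188 top 0.115 rx [-0.018  0.019] low maxz (0.09, array([-0.024,  0.024]))
0.192 top 0.114 rx [-0.017  0.017] low maxz (0.086, array([-0.024,  0.024]))
0.196 top 0.115 rx [-0.016  0.017] low maxz (0.09, array([-0.024,  0.024]))
0.2 top 0.107 rx [-0.009  0.008] low maxz None
0.204 top 0.107 rx [-0.008  0.008] low maxz None
0.208 top 0.107 rx [-0.008  0.008] low maxz None
0.212 top 0.107 rx [-0.008  0.008] low maxz None
0.216 top 0.107 rx [-0.008  0.008] low maxz None
0.22 top 0.106 rx [-0.008  0.008] low maxz None
0.224 top 0.107 rx [-0.009  0.008] low maxz None
0.228 top 0.107 rx [-0.009  0.008] low maxz None
0.232 top 0.107 rx [-0.009  0.008] low maxz None
0.236 top 0.108 rx [-0.009  0.008] low maxz None
0.24 top 0.115 rx [-0.017  0.017] low maxz (0.086, array([-0.01, -0.01]))
0.244 top 0.114 rx [-0.017  0.016] low maxz None
0.248 top 0.115 rx [-0.017  0.016] low maxz None
0.252 top 0.109 rx [-0.01  -0.009] low maxz None
0.256 top None rx None low maxz None
0.26 top None rx None low maxz None
[335.17891203 134.27693621]
```

View pics/w7.png

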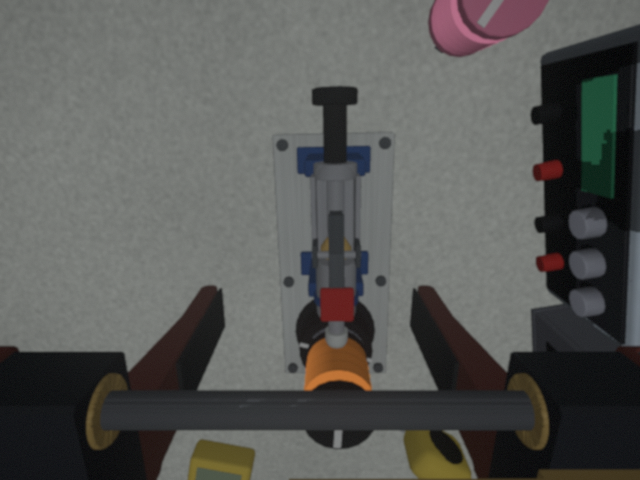

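The view shows the neck at (335,135) and flange at (335,95), and the depth profile matches the given dimensions. Moving over the grip.

```bash
python3 -m jog '[{"x":1.2,"y":3.7,"z":-1,"ax":-0.5,"ay":-1.3,"az":1.2,"grip":1},{"x":1.2,"y":3.7,"z":-2,"ax":0,"ay":0,"az":0,"grip":1},{"x":0,"y":0,"z":-2,"ax":0,"ay":0,"az":0,"grip":1},{"x":0,"y":0,"z":0,"ax":0,"ay":0,"az":0,"grip":1},{"x":0,"y":0,"z":0,"ax":0,"ay":0,"az":0,"grip":1}]'>/dev/null; python3 st.py .5813 -.0541 .078
```

```text
t 14.35 ee [ 0.5798 -0.0601  0.1857] jaw -10.4 fix ax,ay deg [0.16 0.06] F [-0.4  0.6  0.3] M [-0.07  0.05 -0.04] open 0.0878 j7 0.11
to go cm [  0.15   0.6  -10.77]
```

```bash
python3 -m jog '[{"x":0.15,"y":0.6,"z":-2,"ax":0,"ay":0,"az":0,"grip":1},{"x":0,"y":0,"z":-2.5,"ax":0,"ay":0,"az":0,"grip":1},{"x":0,"y":0,"z":0,"ax":0,"ay":0,"az":0,"grip":1}]'>/dev/null; python3 st.py .5813 -.0541 .078
```

```text
t 14.65 ee [ 0.5827 -0.0589  0.1433] jaw -10.6 fix ax,ay deg [0.2  0.35] F [-0.   0.2  0.2] M [-0.05  0.08 -0.01] open 0.0881 j7 0.14
to go cm [-0.14  0.48 -6.53]
```

```bash
python3 -m jog '[{"x":-0.1,"y":0.6,"z":-1.5,"ax":0.2,"ay":0.3,"az":0.3,"grip":1},{"x":0,"y":0.2,"z":-2,"ax":0,"ay":0,"az":0,"grip":1},{"x":0,"y":0,"z":-1.5,"ax":0,"ay":0,"az":0,"grip":1},{"x":0,"y":0,"z":-0.5,"ax":0,"ay":0,"az":0,"grip":1},{"x":0,"y":0,"z":0,"ax":0,"ay":0,"az":0,"grip":1}]'>/dev/null; python3 st.py .5813 -.0541 .078
```

```text
t 15.15 ee [ 0.5842 -0.0532  0.0901] jaw -10.5 fix ax,ay deg [-0.04  0.4 ] F [0.1 0.4 0.2] M [-0.09  0.06 -0.04] open 0.088 j7 0.19
to go cm [-0.29 -0.09 -1.21]
```

```bash
python3 -m jog '[{"x":-0.3,"y":-0.1,"z":-1,"ax":0,"ay":0.4,"az":0.2,"grip":1},{"x":0,"y":0,"z":-0.2,"ax":0,"ay":0,"az":0,"grip":1},{"x":0,"y":0,"z":0,"ax":0,"ay":0,"az":0,"grip":1}]'>/dev/null; python3 st.py .5813 -.0541 .078; python3 -m jog '[{"x":0,"y":0,"z":0,"ax":0,"ay":0,"az":0,"grip":-1},{"x":0,"y":0,"z":0,"ax":0,"ay":0,"az":0,"grip":-1},{"x":0,"y":0,"z":0,"ax":0,"ay":0,"az":0,"grip":-1},{"x":0,"y":0,"z":0,"ax":0,"ay":0,"az":0,"grip":-1},{"x":0,"y":0,"z":0,"ax":0,"ay":0,"az":0,"grip":-1},{"x":0,"y":0,"z":0,"ax":0,"ay":0,"az":0,"grip":-1},{"x":0,"y":0,"z":0,"ax":0,"ay":0,"az":0,"grip":-1},{"x":0,"y":0,"z":0,"ax":0,"ay":0,"az":0,"grip":-1}]' 40 >/dev/null; python3 st.py .5813 -.0541 .078;
```

```text
t 15.45 ee [ 0.582  -0.0548  0.0785] jaw -10.3 fix ax,ay deg [-0.04  0.09] F [-0.5  0.8  0.2] M [-0.09  0.06 -0.06] open 0.0879 j7 0.2
to go cm [-0.07  0.07 -0.05]
t 16.25 ee [ 0.5828 -0.0547  0.0797] jaw -10.3 fix ax,ay deg [-0.06  0.2 ] F [-0.8  1.   0.4] M [0.01 0.09 0.  ] open 0.0273 j7 0.2
to go cm [-0.15  0.06 -0.17]
```

```bash
python3 -m jog '[{"x":0,"y":0,"z":0,"ax":0,"ay":0,"az":0,"grip":-1},{"x":0,"y":0,"z":0,"ax":0,"ay":0,"az":0,"grip":-1},{"x":0,"y":0,"z":0,"ax":0,"ay":0,"az":0,"grip":-1}]' 40 >/dev/null; python3 st.py .5813 -.0541 .078;
```

```text
t 16.55 ee [ 0.5818 -0.0545  0.0796] jaw -10.3 fix ax,ay deg [-0.1   0.08] F [0.6 0.1 1.1] M [-0.06  0.15  0.08] open 0.0173 j7 0.2
to go cm [-0.05  0.04 -0.16]
```

```bash
python3 -m jog '[{"x":0.14,"y":0.8,"z":-0.03,"ax":0,"ay":0,"az":0,"grip":-1},{"x":0.14,"y":0.8,"z":-0.03,"ax":0,"ay":0,"az":0,"grip":-1},{"x":0.14,"y":0.8,"z":-0.03,"ax":0,"ay":0,"az":0,"grip":-1},{"x":0.14,"y":0.8,"z":0,"ax":0,"ay":0,"az":0,"grip":-1}]' >/dev/null; python3 st.py .5896 -.0112 .0785
```

```text
t 16.95 ee [ 0.5867 -0.0271  0.0796] jaw -10.5 fix ax,ay deg [0.29 0.07] F [-2.6 -7.9  0.2] M [-1.66  0.6   0.14] open 0.0172 j7 0.14
to go cm [ 0.29  1.59 -0.11]
```

```bash
python3 -m jog '[{"x":0.16,"y":0.9,"z":-0.05,"ax":0.3,"ay":0,"az":0.2,"grip":-1},{"x":0.16,"y":0.9,"z":0,"ax":0,"ay":0,"az":0,"grip":-1},{"x":0.05,"y":0.3,"z":0,"ax":0,"ay":0,"az":0,"grip":-1}]' >/dev/null; python3 st.py .5896 -.0112 .0785
```

```text
t 17.25 ee [ 0.5891 -0.0141  0.0796] jaw -10.6 fix ax,ay deg [ 0.67 -0.01] F [-1.5 -9.3  1.7] M [-1.97  0.63  0.18] open 0.0172 j7 0.11
to go cm [ 0.05  0.29 -0.11]
```

```bash
python3 -m jog '[{"x":0.1,"y":0.6,"z":0,"ax":0.3,"ay":0,"az":0.2,"grip":-1},{"x":0.08,"y":0.5,"z":0,"ax":0,"ay":0,"az":0,"grip":-1}]' >/dev/null; python3 st.py .5896 -.0112 .0785
```

```text
t 17.45 ee [ 0.5896 -0.0107  0.0796] jaw -10.7 fix ax,ay deg [ 0.95 -0.06] F [ -2.2 -11.6   1.3] M [-2.26  0.65  0.22] open 0.0173 j7 0.1
to go cm [-0.   -0.05 -0.11]
```

```bash
python3 -m jog '[{"x":0.06,"y":0.4,"z":0,"ax":0,"ay":0,"az":0,"grip":-1}]' >/dev/null; python3 st.py; python3 -m jog '[{"x":-0.08,"y":-0.5,"z":0,"ax":0,"ay":0,"az":0,"grip":-1},{"x":0,"y":0,"z":0,"ax":0,"ay":0,"az":0,"grip":-1}]' >/dev/null; python3 st.py
```

```text
t 17.55 ee [ 0.5897 -0.0107  0.0796] jaw -10.8 fix ax,ay deg [ 1.25 -0.08] F [ -2.6 -11.    1.2] M [-2.19  0.62  0.29] open 0.0175 j7 0.1
t 17.75 ee [ 0.5888 -0.0158  0.0795] jaw -10.8 fix ax,ay deg [ 1.32 -0.11] F [-0.7 -0.7  2.7] M [0.14 0.46 0.2 ] open 0.0171 j7 0.1
```

The force dropped to about zero at a draw of about 39 mm, so the sear holds. Letting go and rising.

```bash
python3 -m jog '[{"x":0,"y":0,"z":0,"ax":0,"ay":0,"az":0,"grip":0.4},{"x":0,"y":0,"z":0,"ax":0,"ay":0,"az":0,"grip":0.4},{"x":0,"y":0,"z":0,"ax":0,"ay":0,"az":0,"grip":0.4},{"x":0,"y":0,"z":0,"ax":0,"ay":0,"az":0,"grip":0.4},{"x":0,"y":0,"z":0,"ax":0,"ay":0,"az":0,"grip":0.4}]'>/dev/null; python3 st.py; python3 -m jog '[{"x":0,"y":0,"z":2,"ax":1.2,"ay":0,"az":0.5,"grip":0.4},{"x":0,"y":0,"z":3,"ax":0,"ay":0,"az":0,"grip":0.4},{"x":0,"y":0,"z":4,"ax":0,"ay":0,"az":0,"grip":0.4},{"x":0,"y":0,"z":4,"ax":0,"ay":0,"az":0,"grip":0.4},{"x":0,"y":0,"z":0,"ax":0,"ay":0,"az":0,"grip":0.4}]'>/dev/null; python3 st.py .5579 -.1835 .16
python3 - <<'E'
from h import *
f=eyes.grab_frame("top");P=cloud(f)
b=np.array([.5418,-.2725]);a=np.radians(79.75);ey=np.array([np.cos(a),np.sin(a)]);ex=np.array([ey[1],-ey[0]])
im=f["img"].astype(int);q=P[...,:2]-b;rx=q@ex;ry=q@ey
m=(abs(rx)<.012)&(P[...,2]>.085)&(P[...,2]<.125)&(ry>.1)&(ry<.33);print("hammer rear end ry (forward .25, cocked .29):",ry[m].max())
f=eyes.grab_frame("wrist");P=cloud(f);q=P[...,:2]-b;rx=q@ex;ry=q@ey
m=(abs(rx)<.02)&(P[...,2]>.085)&(P[...,2]<.125)&(ry>.1)&(ry<.33);print("wrist",m.sum(),ry[m].max() if m.any() else 0)
E
```

```text
t 18.25 ee [ 0.5903 -0.0129  0.0793] jaw -10.7 fix ax,ay deg [1.28 0.03] F [-0.9 -0.7  0.1] M [-0.01  0.07 -0.03] open 0.0535 j7 0.1
t 18.75 ee [ 0.5887 -0.013   0.2124] jaw -10.2 fix ax,ay deg [ 0.09 -0.17] F [ 0.5 -0.3 -0.4] M [-0.09  0.01 -0.01] open 0.0611 j7 0.02
to go cm [ -3.08 -17.05  -5.24]
hammer rear end ry (forward .25, cocked .29): 0.21218434654379495
wrist 5861 0.29021451006763044
```

The wrist depth shows the grip's rear end at 0.290 m (it was 0.252), so the hammer is cocked. Now to the paddle with the fingers shut.

```bash
python3 -m jog '[{"x":-0.6,"y":-3.5,"z":0,"ax":0,"ay":0,"az":0,"grip":-1},{"x":-0.6,"y":-3.5,"z":0,"ax":0,"ay":0,"az":0,"grip":-1},{"x":-0.6,"y":-3.5,"z":0,"ax":0,"ay":0,"az":0,"grip":-1},{"x":-0.6,"y":-3.5,"z":0,"ax":0,"ay":0,"az":0,"grip":-1},{"x":-0.6,"y":-3,"z":0,"ax":0,"ay":0,"az":0,"grip":-1},{"x":0,"y":0,"z":0,"ax":0,"ay":0,"az":0,"grip":-1},{"x":0,"y":0,"z":0,"ax":0,"ay":0,"az":0,"grip":-1},{"x":0,"y":0,"z":0,"ax":0,"ay":0,"az":0,"grip":-1}]' 20 >/dev/null; python3 st.py .558 -.183 .14
```

```text
t 19.65 ee [ 0.5477 -0.1824  0.1953] jaw -9.8 fix ax,ay deg [-0.02 -1.66] F [ 0.1  0.1 -0.5] M [-0.07  0.05 -0.01] open 0.0015 j7 0.34
to go cm [ 1.03 -0.06 -5.53]
```

```bash
python3 -m jog '[{"x":1.1,"y":0,"z":-1.5,"ax":0,"ay":-1.6,"az":0,"grip":-1},{"x":0,"y":0,"z":-1.5,"ax":0,"ay":0,"az":0,"grip":-1},{"x":0,"y":0,"z":0,"ax":0,"ay":0,"az":0,"grip":-1}]'>/dev/null; python3 st.py .558 -.183 .14
```

```text
t 19.95 ee [ 0.5594 -0.1777  0.1625] jaw -9.5 fix ax,ay deg [-0.13 -0.16] F [-0.4  0.8  0.4] M [-0.06  0.08 -0.02] open 0.0005 j7 0.37
to go cm [-0.14 -0.53 -2.25]
```

```bash
python3 -m jog '[{"x":-0.1,"y":-0.6,"z":-1.4,"ax":0,"ay":0,"az":-0.5,"grip":-1},{"x":0,"y":0,"z":-0.6,"ax":0,"ay":0,"az":0,"grip":-1},{"x":0,"y":0,"z":0,"ax":0,"ay":0,"az":0,"grip":-1}]'>/dev/null; python3 st.py .558 -.183 .125
```

```text
t 20.25 ee [ 0.5581 -0.1827  0.1405] jaw -9.9 fix ax,ay deg [-0.16 -0.27] F [ 0.4 -0.  -0.1] M [-0.01  0.11 -0.02] open 0.0003 j7 0.39
to go cm [-0.01 -0.03 -1.55]
```

```bash
python3 -m jog '[{"x":0,"y":0,"z":-0.6,"ax":0,"ay":0,"az":0,"grip":-1},{"x":0,"y":0,"z":-0.5,"ax":0,"ay":0,"az":0,"grip":-1}]'>/dev/null; python3 st.py .558 -.183 .125;python3 -m jog '[{"x":0,"y":0,"z":-0.4,"ax":0,"ay":0,"az":0,"grip":-1},{"x":0,"y":0,"z":-0.3,"ax":0,"ay":0,"az":0,"grip":-1}]'>/dev/null; python3 st.py .558 -.183 .125
```

```text
t 20.45 ee [ 0.5585 -0.1841  0.1305] jaw -9.9 fix ax,ay deg [-0.1 -0.2] F [-5.  -1.9 13. ] M [-0.29  1.37  0.08] open 0.0004 j7 0.4
to go cm [-0.05  0.11 -0.55]
t 20.65 ee [ 0.5586 -0.1857  0.1242] jaw -10.0 fix ax,ay deg [-0.03 -0.12] F [-4.8  1.  16.9] M [0.33 1.03 0.08] open 0.0007 j7 0.41
to go cm [-0.06  0.27  0.08]
```

```bash
python3 -m jog '[{"x":0,"y":0.1,"z":-0.15,"ax":0,"ay":0,"az":0,"grip":-1}]'>/dev/null; python3 st.py; python3 -m jog '[{"x":0,"y":0,"z":1.5,"ax":0,"ay":0,"az":0,"grip":-1},{"x":0,"y":0,"z":3,"ax":0,"ay":0,"az":0,"grip":-1},{"x":0,"y":1,"z":4,"ax":0,"ay":0,"az":0,"grip":-1},{"x":0,"y":0,"z":4,"ax":0,"ay":0,"az":0,"grip":-1},{"x":0,"y":0,"z":0,"ax":0,"ay":0,"az":0,"grip":-1},{"x":0,"y":0,"z":0,"ax":0,"ay":0,"az":0,"grip":-1}]'>/dev/null; python3 st.py
python3 - <<'E'
from h import *
b=np.array([.5418,-.2725]);a=np.radians(79.75);ey=np.array([np.cos(a),np.sin(a)]);ex=np.array([ey[1],-ey[0]])
f=eyes.grab_frame("wrist");P=cloud(f);q=P[...,:2]-b;rx=q@ex;ry=q@ey
m=(abs(rx)<.02)&(P[...,2]>.085)&(P[...,2]<.125)&(ry>.1)&(ry<.33);print("rear end",m.sum(),ry[m].max() if m.any() else 0)
im=f["img"].astype(int);r=(im[...,0]>110)&(im[...,1]<60)&(abs(rx)<.02)&(abs(ry-.091)<.02);print("paddle z",r.sum(),np.median(P[r][:,2]) if r.any() else 0)
save(f,"w8.png")
E
```

```text
t 20.75 ee [ 0.5587 -0.1856  0.1239] jaw -10.0 fix ax,ay deg [-0.03 -0.08] F [-7.2 -0.5 20.3] M [0.12 1.55 0.05] open 0.0004 j7 0.41
t 21.35 ee [ 0.5584 -0.1741  0.2543] jaw -10.0 fix ax,ay deg [-0.12 -0.04] F [-0.4 -0.1 -0.9] M [-0.05  0.08  0.04] open 0.0003 j7 0.29
rear end 6468 0.24937002802774885
paddle z 0 0
```

View pics/w8.png

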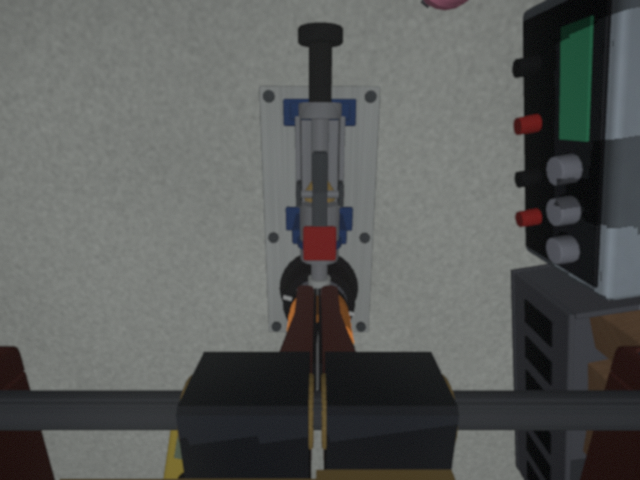

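The hammer has flown forward: its rear end is back at 0.249, flange at (320,35). A last check on the module and paddle, then I'll hand in.

```bash
python3 -m jog '[{"x":-2,"y":3,"z":0,"ax":0,"ay":0,"az":0,"grip":-1},{"x":-2,"y":4,"z":0,"ax":0,"ay":0,"az":0,"grip":-1},{"x":-2,"y":4,"z":0,"ax":0,"ay":0,"az":0,"grip":-1},{"x":0,"y":0,"z":0,"ax":0,"ay":0,"az":0,"grip":-1},{"x":0,"y":0,"z":0,"ax":0,"ay":0,"az":0,"grip":-1}]'>/dev/null
python3 - <<'E'
from h import *
b=np.array([.5418,-.2725])
for n in ["wrist","side"]:
    f=eyes.grab_frame(n);P=cloud(f)
    try: print(n,stripe(f,b,.152))
    except Exception as e: print(n,e)
    im=f["img"].astype(int);r=(im[...,0]>90)&(im[...,1]<60)&(np.linalg.norm(P[...,:2]-[.558,-.183],axis=-1)<.025)&(P[...,2]>.11);print("paddle",r.sum(),np.median(P[r],0) if r.any() else 0)
save(f,"s9.png",(240,150,440,350),3)
print(robot.get_state()["force"])
E
```

```text
wrist 1-dimensional array given. Array must be at least two-dimensional
paddle 220 [ 0.55983226 -0.17295627  0.13210806]
side (14, array([ 0.54115316, -0.27524427]), np.float64(76.70410184891942), np.float64(0.15297091421111342))
paddle 88 [ 0.55686859 -0.18728582  0.13306795]
[-0.15549543  0.36224403  0.32277441]h.py:34: RuntimeWarning: Mean of empty slice.
  w=np.linalg.svd(Q-Q.mean(0))[2][0];return len(Q),Q.mean(0),np.degrees(np.arctan2(w[1],w[0]))%180,np.median(P[m][:,2])
  ret = ret.dtype.type(ret / rcount)
```

View pics/s9.png

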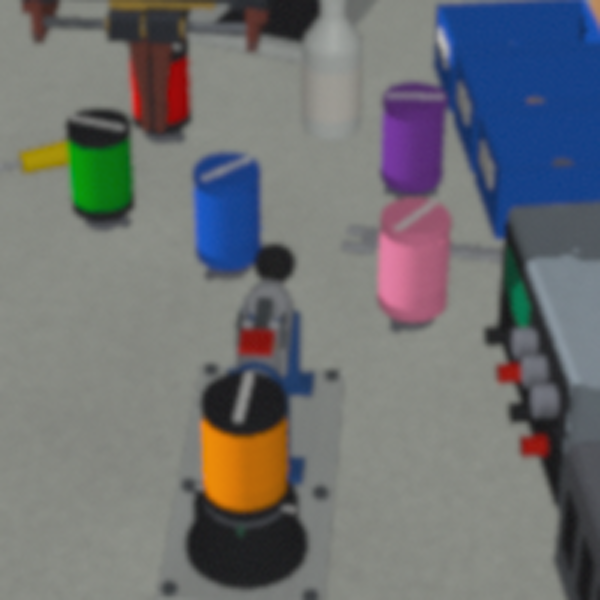

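The module is upright and locked, with the cap at z=0.153 and the stripe at about 77°. The paddle is back up at 0.133, the other modules are still standing, and the arm is clear.

```bash
python3 -c "from plant import finish_job; print(finish_job())"
```

```text
the job is handed in; nothing more can be done
None
```

The impact test is done and handed in, at about 22 s of the 58 s allowed; the hand-in gave no verdict. I locked the amber module in the light base, cocked the hammer until the sear held it, and fired it with the trip paddle.

**Last checks:**
- **Module:** its cap is at 152–153 mm, the locked height. The stripe is about 3–4° off the lock direction, inside the 0.15 rad (8.6°) limit. Before I let go, it held against a pull of about 20 N.
- **Hammer:** the rear end of the grip read 0.290 m when cocked and 0.249 m after firing, so the striker is forward.
- **Paddle:** it is back up at about 133 mm, so the sear has returned.
- **Surroundings:** in the last side picture the look-alike modules, bottle and spanner stand or lie as before; the multimeter, tape measure and part of the screwdriver were outside that crop. The arm is clear, with no load beyond sensor noise.

**What failed or disagreed:**
- The first insertion pressed about 18 N on the rim. I backed off, re-measured from close by, moved about 1.5 mm and it went in freely.
- One circle fit of the base rim was about 12 mm off and I discarded it.
- The top camera could not see the cocked grip, probably because the arm was in the way. I used the wrist camera for that check.
- In the final check the wrist camera could not see the module's stripe. The final module angle and height come from the side camera, with only 14 pixels on the stripe.

I viewed 11 pictures, one past the budget.

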